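Load the carving machine's feed track in carving order

TASK

Load the carving machine's feed track with the three turned blanks in the order it will carve them: slide the ball-topped one along the bench into the track first, to end up against the stop plate (station 1), then the tapered one behind it (station 2), then the low domed one (station 3). Each must be pushed home so that its little spring catch snaps out behind it; keep them upright, and leave the other loose things on the bench where they are.

Things in the scene. Friction and masses are not known exactly. Their poses are not given: they have to be found in the camera images.
- machine: Grey bench-top carving machine, bolted down, with an aluminium feed track on the bench. Origin: middle of the track's mouth at bench level; +x runs straight up the track to the machine, z up. The blanks slide on the bench itself between two straight rails, 12 mm high and 84 mm apart inside. The machine stands behind the stop plate, x = 260 to 560 mm, y = -170 to 140 mm, 245 mm high.
- stop (a point): Middle of the steel stop plate's face at bench level, the closed end of the track, 250 mm up the track from the mouth; the plate is 100 mm wide and 55 mm high.
- flare (a point): Middle of the flared lead-in at bench level, 45 mm before the mouth: here the guides stand about 130 mm apart and narrow to 84 mm at the mouth. Rails and foot flanges lie within 70 mm either side of the middle line.
- station1 (a point): Where the middle of the blank in station 1 belongs, at bench level: the station against the stop plate, 211 mm up the track from the mouth. One brass pin on the rail's foot marks it.
- station2 (a point): Same for station 2, the middle one, 133 mm up the track. Two brass pins.
- station3 (a point): Same for station 3, the one next to the mouth, 55 mm up the track. Three brass pins.
- catch1 (a joint): Spring catch of station 1: steel finger 20 mm long, no taller than the rail, pivoted in the rail on the machine's +y side. 0 rad: sprung out into the lane; 0.87: folded flat in the rail. It points up the track: a blank pushed up the track folds it aside (1 to 2 N); when the blank's middle is within about 6 mm of its station it snaps out behind it and stops it slipping back.
- catch2 (a joint): Spring catch of station 2, like catch1.
- catch3 (a joint): Spring catch of station 3, like catch1.
- blank_ball: Turned wooden blank with a small ball on top, about 0.14 kg. Below: an upright cylinder 78 mm across and 32 mm high, alike on all three blanks; above it a thin neck and a 35 mm ball, 72 mm high in all. Goes in station 1. Origin: centre of its underside, z up. Too wide below to grip; slides easily when pushed low on the cylinder, just above rail height.
- blank_cone: Turned wooden blank that tapers above the same 78 x 32 mm cylinder to a flat top 40 mm across, 66 mm high, about 0.17 kg. Goes in station 2. Origin: centre of its underside.
- blank_bun: Low turned wooden blank with a shallow dome above the same 78 x 32 mm cylinder, 50 mm high, about 0.16 kg. Goes in station 3. Origin: centre of its underside.
- glue_bottle: White glue bottle with a spout, 42 mm across, 116 mm high, standing loose; leave it alone. Origin: centre of its underside.
- mallet: Dark round carver's mallet standing on its head, handle up, 76 mm across, 225 mm high; leave it alone. Origin: centre of its underside.
- offcut: Loose wooden offcut, 140 x 45 x 28 mm, long along its x; leave it alone. Origin: centre of its underside.
- gouge: Loose carving gouge lying down, 22 mm thick, reaching from -113 mm (handle end) to +103 mm (edge) along its x; leave it alone.
- sanding_block: Loose cork sanding block, 100 x 62 x 32 mm, long along its x; leave it alone. Origin: centre of its underside.
- rasp: Loose rasp lying down, 22 mm thick, reaching from -100 mm (handle end) to +145 mm along its x; leave it alone.
There are look-alikes about, which are no part of the job. Leave any black or pink look-alike of the blank_cone alone. What is shaped like the blank_bun but green is not meant.

How it is judged (in metres and radians):
On the way, in this order (a step that is already met when the one before it is completed fails the run):
1. the ball-topped blank stands on the bench in the track, between the rails (x of blank_ball in the frame of machine between 0.02 and 0.26 m and y of blank_ball in the frame of machine between -0.012 and 0.012 m and height (world z) of blank_ball below 0.01 m), for 0.1 s.
2. the tapered blank stands on the bench in the track, between the rails (x of blank_cone in the frame of machine between 0.02 and 0.26 m and y of blank_cone in the frame of machine between -0.012 and 0.012 m and height (world z) of blank_cone below 0.01 m), for 0.1 s.
3. the domed blank stands on the bench in the track, between the rails (x of blank_bun in the frame of machine between 0.02 and 0.26 m and y of blank_bun in the frame of machine between -0.012 and 0.012 m and height (world z) of blank_bun below 0.01 m), for 0.1 s.
At the end, for the whole second after the job is handed in: Ball-topped, tapered and domed blanks stand in stations 1, 2 and 3, each within 15 mm of its station's middle, upright (tilt under 0.1 rad) on the bench and at rest, with all three catches sprung out (under 0.2 rad) (horizontal distance between blank_ball and station1 below 0.015 m and horizontal distance between blank_cone and station2 below 0.015 m and horizontal distance between blank_bun and station3 below 0.015 m and value of joint each of catch1, catch2, catch3 below 0.2 rad and angle between each of blank_ball, blank_cone, blank_bun's own z axis and vertical below 0.1 rad and height (world z) of each of blank_ball, blank_cone, blank_bun below 0.01 m and linear speed of each of blank_ball, blank_cone, blank_bun below 0.02 m/s); the robot touches nothing.
It fails at once if a blank is toppled (angle between any of blank_ball, blank_cone, blank_bun's own z axis and vertical above 0.6 rad).
It fails at once if another thing on the bench is moved by more than 30 mm (distance of any of glue_bottle, mallet, offcut, gouge, sanding_block, rasp from where it was at the start of the episode above 0.03 m).
It also fails if it takes over 72 s, if anything falls off the work surface, if the arm or the gripper's body presses on something with over 40 N, if the wrist force passes 120 N, or if a joint passes its speed limit or range.

ROBOT

A 6-joint arm with a two-finger parallel gripper is mounted at the origin on the work surface. World frame = base frame: x ahead of the robot, y to its left, z up, the work surface at z = 0. Lengths are in mm, angles in rad, forces in N, time in s.
With the tool pointing down it reaches from about 350 to 975 mm from the base axis. Payload 7.1 kg.
Tool frame: the origin (TCP) lies at the very end of the fingers, on their centre line; the grasp point (between the pads) lies 19 mm behind it; x points along the fingers, z is the direction in which the jaws open and shut, and the axes are right-handed (so a half turn about x gives the same grasp; the last joint's range is limited). The gripper opens to 88 mm and grips with 3 to 60 N. Pads are 20 mm wide; open, the fingers measure 115 mm over their backs; the gripper's body (75 mm by 178 mm) begins 61 mm behind the grasp point.
Start: joints at [-1.135, 0.423, 1.63, -0, 1.089, -0.019], TCP at [274.566, -561.443, 222.675] pointing down, gripper open.
Joint ranges: [-3, 3], [-0.9, 2.11], [0.09, 2.58], [-1.31, 4.45], [0.11, 2.69], [-2.54, 2.54]. Speed limits (rad/s): [2.39, 2.39, 3.01, 3.14, 3.14, 3.14].

INTERFACE

Orientations are given as a rotation vector (axis times angle).
In Python, from workcell import * gives the robot as it stands.
- The arm moves only by the shell command python3 -m crank 'ROWS'. ROWS is JSON, a list of rows, each a list of 3 entries, a list of its own where there are three numbers: the shift along the tool's x, y, z in cm, then the turn, a rotation vector about the tool's x, y, z in degrees, then the finger opening in cm, from 0 to 8.78. In form: [[[dx, dy, dz], [rx, ry, rz], claw], ...]. A call has 1 to 5 rows; each row shifts and turns the commanded pose from where the row before left it, along the tool's axes as they then stand; what a row does not reach is not made up. A row lasts 1/8 s, in which the tool goes at most 62.5 mm and 10.7 degrees, less where a joint would pass 70% of its speed; a pose out of reach is approached as far as the arm can. A call with a gripper value outside its range is refused whole. The fingers move at their own pace and stop on an object; the grip force is fixed at half the most. Time passes only in rows, so rows that do not move let the fingers close. It gives the time, the measured TCP pose, the force and the opening at its end, in the units of the state.
- get_obs(): the state, without advancing time (a new reading comes with each control period).
- get_image(name): name is "scene" or "side" or "wrist"; returns a dict with "pixels" (400x640x3 uint8, red, green, blue), "mtx" (3x3 intrinsics, pixels), "view" (4x4, takes a point from world to camera coordinates). Camera axes: x right, y down, z forward; pixel columns grow to the right and rows downward; lengths in mm; the calibration is good to about 2 mm. A picture is of the moment at which its call begins. There is no depth.
- close_job(): hands the job in, once; it reports no verdict.
The state is a dict: "t": time; "qpos": joint angles; "qvel": joint speeds; "joint_torque": joint torques, N m; "ee_pos": TCP position; "orientation": TCP orientation; "ft_force": force on the tool from outside, world axes, zero at the start; "moment": the same for the moment, N m; "width": finger opening in mm.
Only numpy, scipy, OpenCV 4.12 (cv2) and the standard library are available. Lean on these libraries where they do the work, as an engineer would, in place of code of your own. Each camera call takes 0.05 s, during which the arm holds its last target.

## Working session

There is one attempt and no reset: what is moved stays moved. The work goes in short steps, Python scripts to look and compute and a shell command to move; the robot and the scene stay as the last step left them, time stands still between calls to the robot, and variables do not carry over. Pictures are saved under pics/ and viewed, and the job is handed in when it is done.

```bash
mkdir -p pics; ls; python3 - <<'E'
from workcell import *
import cv2,numpy as np
print(get_obs())
for n in("scene","side","wrist"):
    im=get_image(n); cv2.imwrite(f"pics/{n}0.png",im["pixels"][:,:,::-1]); print(n,im["mtx"].tolist(),np.round(im["view"],4).tolist())
E
```

```text
pics
{'t': 0.0, 'qpos': array([-1.13495642e+00,  4.23834645e-01,  1.63068444e+00,  1.61209862e-05,
        1.08861559e+00, -1.90170485e-02]), 'qvel': array([-8.32048385e-04, -5.46572920e-04,  2.54836353e-03,  8.19298293e-05,
       -2.82296227e-05,  7.08282985e-05]), 'joint_torque': array([-1.38742609e-03, -5.44643998e+01, -2.73664194e+01,  6.43908768e-02,
        2.28157116e-02, -1.20898885e-04]), 'ee_pos': array([ 274.36450102, -560.93573445,  221.90775922]), 'orientation': array([ 0.8688373 ,  1.39201003, -0.86743846]), 'ft_force': array([-0.37049087,  0.31061469,  1.53131094]), 'moment': array([ 0.05392585,  0.02138689, -0.02875075]), 'width': 88.0752943479765}
scene [[368.17218795619624, 0.0, 325.1939279573592], [0.0, 368.17218795619624, 194.69188687415658], [0.0, 0.0, 1.0]] [[0.8633, 0.5046, -0.0013, -392.6497], [0.3981, -0.6828, -0.6126, -229.5853], [-0.3101, 0.5284, -0.7904, 1072.4162], [0.0, 0.0, 0.0, 1.0]]
side [[519.4163450779223, 0.0, 315.39555517447565], [0.0, 519.4163450779223, 187.7913763511263], [0.0, 0.0, 1.0]] [[-0.9579, -0.2872, -0.0032, 461.9361], [-0.1992, 0.6723, -0.7129, 168.445], [0.2069, -0.6823, -0.7012, 1234.6135], [0.0, 0.0, 0.0, 1.0]]
wrist [[299.2057852511341, 0.0, 317.187021968099], [0.0, 299.2057852511341, 200.48589188095673], [0.0, 0.0, 1.0]] [[0.4392, -0.8984, -0.0014, -625.0841], [-0.8644, -0.423, 0.2718, -33.333], [-0.2448, -0.1181, -0.9624, 391.7599], [0.0, 0.0, 0.0, 1.0]]
```

View pics/scene0.png

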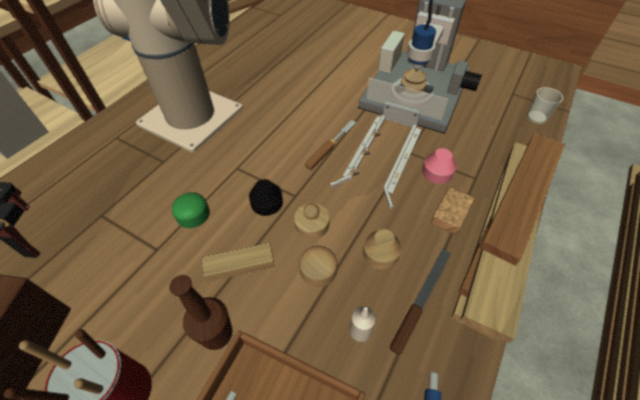

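View pics/side0.png

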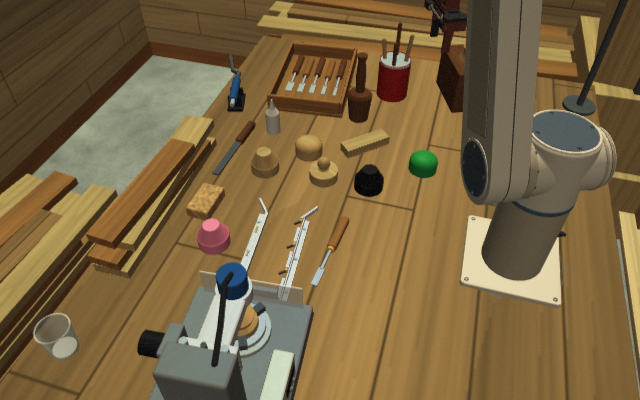

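View pics/wrist0.png

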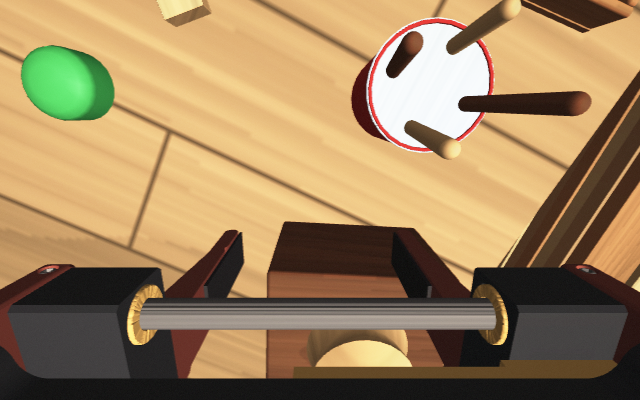

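The three blanks and their look-alikes:

| Thing | Scene px | Side px |
|---|---|---|
| ball | (312,218) | (323,172) |
| cone, wood | (382,248) | (264,162) |
| bun, wood | (318,264) | (308,147) |
| black cone look-alike | (265,197) | – |
| pink cone look-alike | (440,166) | – |
| green bun look-alike | (190,209) | – |

Next I'll check these in one close crop.

```bash
python3 - <<'E'
import cv2
a=cv2.imread("pics/scene0.png")[100:290,240:480]; cv2.imwrite("pics/cs.png",cv2.resize(a,None,fx=3.1,fy=3.1,interpolation=cv2.INTER_CUBIC))
a=cv2.imread("pics/side0.png")[125:310,190:390]; cv2.imwrite("pics/cd.png",cv2.resize(a,None,fx=3.2,fy=3.2,interpolation=cv2.INTER_CUBIC))
E
```

```text
(no output)
```

View pics/cs.png

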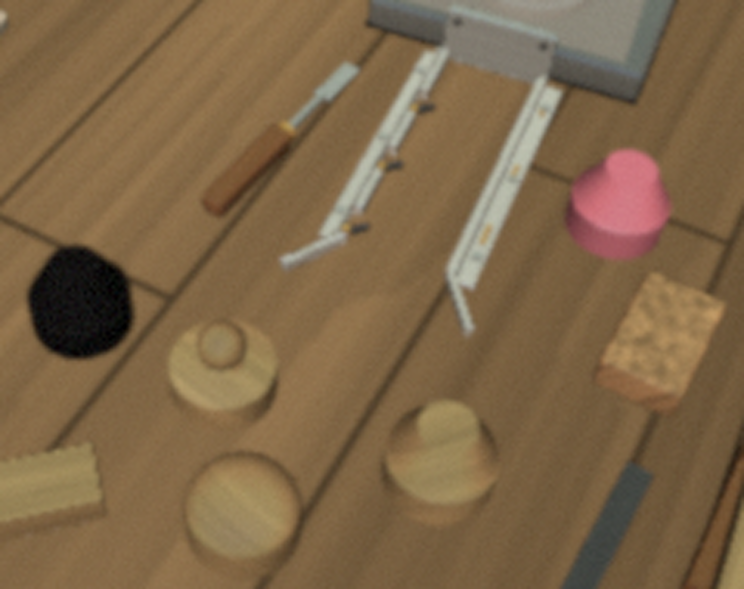

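View pics/cd.png

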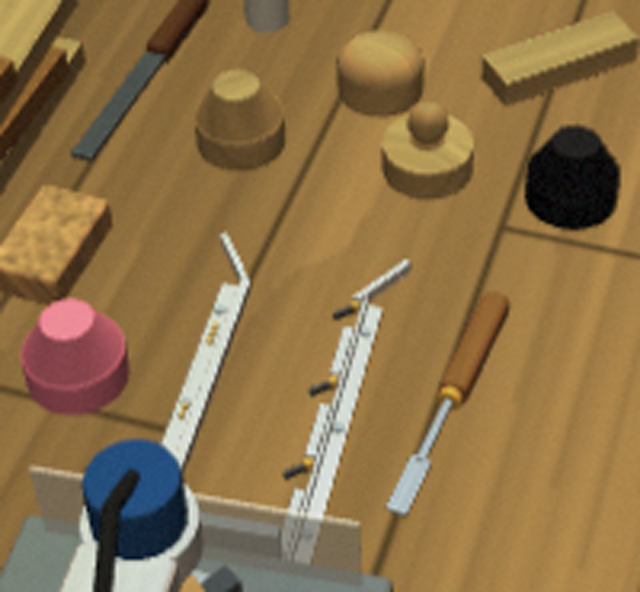

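The crops confirm the choice: plain-wood ball blank, flat-topped wood cone and wood bun. The black cone, pink cone and green bun are decoys. Now I'll cast rays.

```bash
cat > h.py <<'E'
import numpy as np,cv2,json
C={"scene":([[368.17218795619624,0,325.1939279573592],[0,368.17218795619624,194.69188687415658],[0,0,1]],None),"side":([[519.4163450779223,0,315.39555517447565],[0,519.4163450779223,187.7913763511263],[0,0,1]],None)}
def cast(im,u,v,z):
    K=im["mtx"];V=im["view"];R=V[:3,:3];c=-R.T@V[:3,3]
    d=R.T@np.linalg.inv(K)@np.array([u,v,1.]);return c+d*(z-c[2])/d[2]
def proj(im,p):
    q=im["view"][:3,:3]@np.asarray(p,float)+im["view"][:3,3];q=im["mtx"]@q;return q[:2]/q[2]
E
python3 - <<'E'
from workcell import *
from h import *
I={n:get_image(n) for n in("scene","side")}
def S(a,b,z): return cast(I["scene"],240+a/3.1-.34,100+b/3.1-.34,z)[:2].round(1)
def D(a,b,z): return cast(I["side"],190+a/3.2-.34,125+b/3.2-.34,z)[:2].round(1)
print("ball",S(221,345,54.5),D(429,123,54.5))
print("cone",S(449,424,66),D(237,86,66))
print("bun",S(242.5,508,32),D(380,78,32))
print("mouthL",S(325,235,12),D(358,298,12)); print("mouthR",S(453,270,12),D(245,283,12))
print("flareL",S(287,262,12),D(408,264,12)); print("flareR",S(470,330,12),D(224,236,12))
print("plate top",S(447,8,55),S(556,42,55),D(360,522,55),D(32,468,55))
print("plate bot",S(447,50,0),S(551,82,0))
print("black",S(80,320,16),D(572,190,16)); print("pink",S(628,165,66),D(68,320,66))
print("glue",cast(I["scene"],361,335,0)[:2],"offcut right",S(100,500,28)); print("cork",S(658,345,32),D(55,240,32)); print("raspTip",S(640,470,10),D(85,155,10)); print("gouge",S(215,205,10),S(350,70,10))
E
```

```text
ball [ 503.  -143.4] [ 501.5 -143. ]
cone [ 669.2 -128.9] [ 667.8 -129.6]
bun [ 574.5 -234.1] [ 566.5 -212.4]
mouthL [501.4  15.4] [510.9  26.4]
mouthR [605.2  34.1] [602.2  36.7]
flareL [489.  -24.3] [483.5 -20.2]
flareR [640.5 -12.5] [637.2  -7.6]
plate top [484.1 273. ] [585.7 278.3] [435.2 255.1] [665.2 277.3]
plate bot [486.6 283.8] [587.5 291.2]
black [ 383.9 -154.8] [ 374.8 -137.5]
pink [691.2 155.2] [693.3 154.3]
glue [ 711.6023839  -306.38229857] offcut right [ 489.2 -274.7]
cork [766.8  28.8] [757.  53.]
raspTip [790.2 -61.6] [788.5 -66.8]
gouge [407.1   0. ] [425.8 202.7]
```

```bash
cat >> h.py <<'E'
from scipy.spatial.transform import Rotation as Ro
def want(cam_az_deg,tilt_deg=0):
    # tool x down; camera/forward dir f horizontal; tilt: fingertips lean forward (body back)
    a=np.radians(cam_az_deg); f=np.array([np.cos(a),np.sin(a),0]); dn=np.array([0,0,-1.])
    t=np.radians(tilt_deg); x=np.cos(t)*dn+np.sin(t)*f
    return f,x
def plan(o,p,az,tilt=0,jz=1):
    R=Ro.from_rotvec(o["orientation"]).as_matrix()
    f,x=want(az,tilt); z=jz*np.cross(f,[0,0,1.]); y=np.cross(z,x); W=np.stack([x,y,z],1)
    rot=np.degrees(Ro.from_matrix(R.T@W).as_rotvec()); sh=R.T@(np.asarray(p)-o["ee_pos"])/10
    return sh.round(2),rot.round(1),(W.T@(np.asarray(p)-o["ee_pos"])/10).round(2)
E
python3 - <<'E'
from workcell import *
from h import *
o=get_obs(); R=Ro.from_rotvec(o["orientation"]).as_matrix(); print(R.round(3))
V=get_image("wrist")["view"]; c=-V[:3,:3].T@V[:3,3]; print("cam in tool",R.T@(c-o["ee_pos"]))
for j in(1,-1): print(plan(o,[555,-90,330],94,0,j))
E
```

```text
[[-0.     0.898  0.439]
 [ 0.001  0.439 -0.898]
 [-1.     0.    -0.001]]
cam in tool [-163.1769538    74.33683303    0.906518  ]
(array([-10.75,  45.9 , -30.02]), array([-67.9,  -0. ,  -0. ]), array([-10.77,  45.05,  31.27]))
(array([-10.75,  45.9 , -30.02]), array([112.1,  -0. ,   0. ]), array([-10.77, -45.05, -31.27]))
```

```bash
python3 -m crank '[[[-3,2,-1],[-10,0,0],4],[[-3,3,-1],[-10,0,0],4],[[-3,4,0],[-10,0,0],4],[[-2,5,0],[-10,0,0],4],[[0,5,1],[-10,0,0],4]]'; python3 - <<'E'
from workcell import *
from h import *
o=get_obs();print(plan(o,[555,-90,330],94),o["qpos"])
E
```

```text
t: 0.92
ee_pos: [392.9, -405.5, 334.7]
orientation: [0.185, 1.56, -0.189]
ft_force: [-0.4, -0.5, 0.2]
width: 42.1
(array([ 0.43, 34.49,  8.31]), array([-17.6,   0.2,   0.1]), array([ 0.47, 30.34, 18.37])) [-8.22326998e-01  2.20373729e-01  1.65082161e+00  6.86065448e-05
  1.26664330e+00 -5.84180029e-01]
```

```bash
python3 -m crank '[[[0,4,1],[-9,0,0],4],[[0,5,2.5],[-9,0,0],4],[[0,5,3.5],[0,0,0],4],[[0,5,3.5],[0,0,0],4],[[0,5,3.5],[0,0,0],4]]'; python3 -m crank '[[[0,4,3],[0,0,0],4],[[0,2,1],[0,0,0],4],[[0,0,0],[0,0,0],4]]';python3 - <<'E'
from workcell import *
from h import *
o=get_obs();print(plan(o,[555,-90,330],94),o["qpos"])
im=get_image("wrist"); cv2.imwrite("pics/w1.png",im["pixels"][:,:,::-1])
im["obs"]=None; np.save("w1.npy",im,allow_pickle=True)
E
```

```text
t: 1.55
ee_pos: [535.0, -163.1, 332.9]
orientation: [-0.056, 1.57, 0.055]
ft_force: [1.2, -0.6, 0.6]
width: 40.3
t: 1.92
ee_pos: [570.3, -100.8, 332.5]
orientation: [-0.058, 1.57, 0.058]
ft_force: [-0.0, -0.3, 0.2]
width: 39.8
(array([ 0.25,  1.19, -1.45]), array([ 0.2, -0. , -0. ]), array([ 0.25,  1.18, -1.46])) [-1.95456585e-01  2.47999849e-01  1.62010954e+00  2.25975274e-05
  1.27377055e+00 -2.68966122e-01]
```

View pics/w1.png

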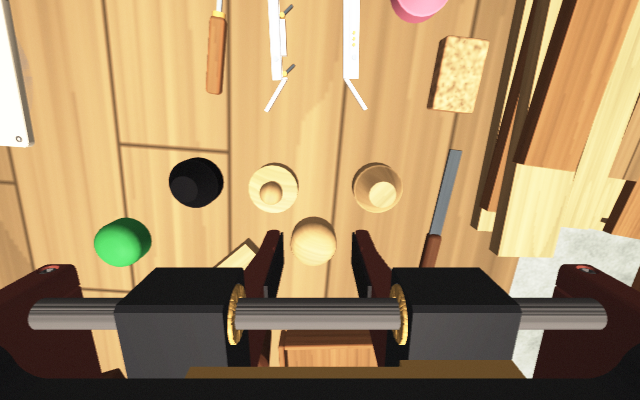

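```bash
python3 - <<'E'
import cv2
a=cv2.imread("pics/w1.png")[0:280,230:420]; cv2.imwrite("pics/w1c.png",cv2.resize(a[:125],None,fx=4,fy=4,interpolation=cv2.INTER_CUBIC)); cv2.imwrite("pics/w1d.png",cv2.resize(a[150:275],None,fx=4,fy=4,interpolation=cv2.INTER_CUBIC))
E
```

```text
(no output)
```

View pics/w1c.png

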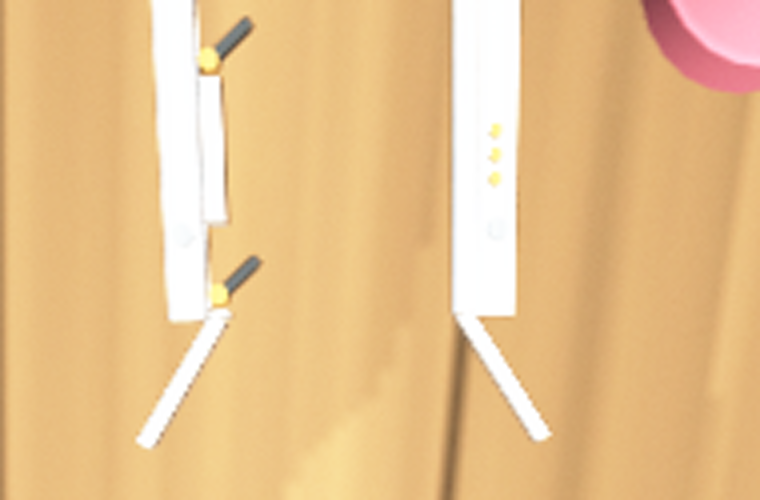

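View pics/w1d.png

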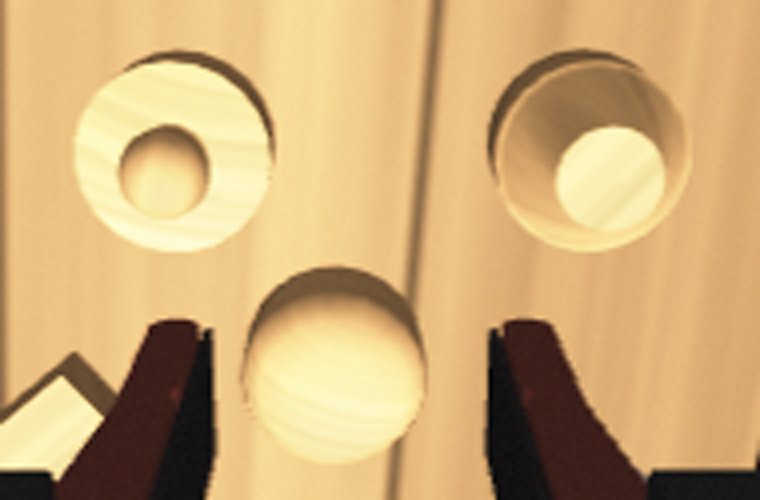

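```bash
python3 - <<'E'
from h import *
im=np.load("w1.npy",allow_pickle=True).item()
W=lambda a,b,z,dy=0: cast(im,230+a/4-.4,dy+b/4-.4,z)[:2].round(1)
print("ball",W(173,156,32,150),W(164,171,54.5,150)); print("cone",W(592,154,32,150),W(611,178,66,150)); print("bun",W(336,357,0,150), W(336,358,10,150))
for p in((228,220),(221,80),(231,313),(453,5),(453,160),(457,310),(137,440),(150,447),(550,433),(538,440)): print(p,W(*p,12))
for p in((495,130),(495,155),(495,179)): print("pin",W(*p,3))
for p in((208,60),(218,295)): print("pivot",W(*p,12))
E
```

```text
ball [ 503.1 -143.7] [ 502.9 -144.1]
cone [ 669.4 -130.6] [ 669.9 -131.6]
bun [ 574.5 -238.7] [ 574.3 -234.9]
(228, 220) [513.9  56.1]
(221, 80) [509.3 101.8]
(231, 313) [516.5  24.3]
(453, 5) [590.  131.3]
(453, 160) [594.8  82.1]
(457, 310) [601.2  31.6]
(137, 440) [482.4 -24.1]
(150, 447) [487.5 -26.3]
(550, 433) [641.4  -9.8]
(538, 440) [637.  -12.7]
pin [609.9  95.2]
pin [610.7  87. ]
pin [611.6  79. ]
pivot [504.4 107.8]
pivot [511.4  30.2]
```

```bash
python3 - <<'E'
from workcell import *
from h import *
o=get_obs();print(plan(o,[463,-189,90],48.4,15)); print(plan(o,[463,-189,90],48.4,0))
E
```

```text
(array([ 24.26,  -7.92, -11.28]), array([45.5, -6. , 14.2]), array([ 19.9 , -19.43,  -2.2 ]))
(array([ 24.26,  -7.92, -11.28]), array([45.7, -0. ,  0. ]), array([ 24.25, -13.62,  -2.2 ]))
```

```bash
python3 -m crank '[[[4.8,-1.6,-2.3],[9,0,0],4],[[4.8,-1.9,-1.9],[9,0,0],4],[[4.8,-2.3,-1.4],[9,0,0],4],[[4.8,-2.5,-1],[9,0,0],4],[[4.8,-2.7,-0.5],[9,0,0],4]]'; python3 - <<'E'
from workcell import *
from h import *
o=get_obs();print(plan(o,[463,-189,16.5],48.4,15),o["qpos"])
E
```

```text
t: 2.6
ee_pos: [469.8, -197.1, 91.8]
orientation: [0.564, 1.495, -0.564]
ft_force: [1.0, -0.2, 0.4]
width: 40.0
(array([ 7.53,  0.16, -1.06]), array([ 0.3,  0. , 15. ]), array([ 7.31, -1.8 , -1.05])) [-4.20489055e-01  4.57140816e-01  1.96682745e+00 -3.26705501e-04
  7.16480386e-01  3.00818531e-01]
```

```bash
python3 -m crank '[[[0,0,0],[0,0,8],4],[[0,0,-0.5],[0,0,7],4],[[2.5,-0.6,-0.5],[0,0,0],4],[[2.5,-0.6,0],[0,0,0],4],[[2.3,-0.6,0],[0,0,0],4]]'; python3 - <<'E'
from workcell import *
from h import *
o=get_obs();print(plan(o,[463,-189,16.5],48.4,15),o["qpos"])
im=get_image("wrist"); cv2.imwrite("pics/w2.png",im["pixels"][:,:,::-1])
E
```

```text
t: 3.22
ee_pos: [463.8, -189.1, 17.0]
orientation: [0.743, 1.396, -0.357]
ft_force: [-0.1, 0.2, -0.0]
width: 39.7
(array([ 0.04, -0.06, -0.07]), array([ 0.5, -0.1,  0. ]), array([ 0.04, -0.06, -0.07])) [-0.57003681  0.59525423  2.0454125   0.53638157  0.52412572 -0.32382756]
```

View pics/w2.png

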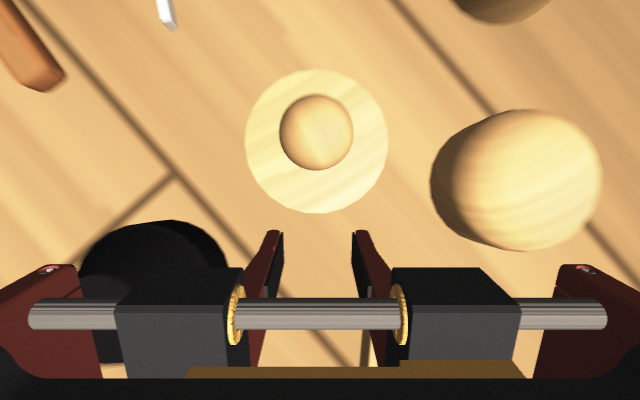

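```bash
python3 -m crank '[[[0.39,1.45,0],[0,0,0],4],[[0.39,1.45,0],[0,0,0],4],[[0.39,1.45,0],[0,0,0],4],[[0.39,1.45,0],[0,0,0],4],[[0.39,1.45,0],[0,0,0],4]]';python3 -m crank '[[[0.39,1.45,0],[0,0,0],4],[[0.39,1.45,0],[0,0,0],4],[[0.26,0.97,0],[0,0,0],4]]'; python3 - <<'E'
from workcell import *
from h import *
o=get_obs();print(plan(o,[540,-102.5,16.5],48.4,15),o["qpos"])
im=get_image("wrist"); cv2.imwrite("pics/w3.png",im["pixels"][:,:,::-1]);np.save("w3.npy",im)
E
```

```text
t: 3.9
ee_pos: [514.6, -130.1, 17.8]
orientation: [0.741, 1.397, -0.355]
ft_force: [-1.1, -2.0, 0.8]
width: 40.1
t: 4.28
ee_pos: [540.5, -99.9, 17.4]
orientation: [0.742, 1.397, -0.355]
ft_force: [-0.4, -0.8, 1.3]
width: 40.2
(array([ 0.03, -0.24,  0.13]), array([ 0.7, -0.2, -0. ]), array([ 0.03, -0.24,  0.13])) [-0.34092988  0.61982604  1.97380681  0.51826084  0.50809104 -0.07720064]
```

View pics/w3.png

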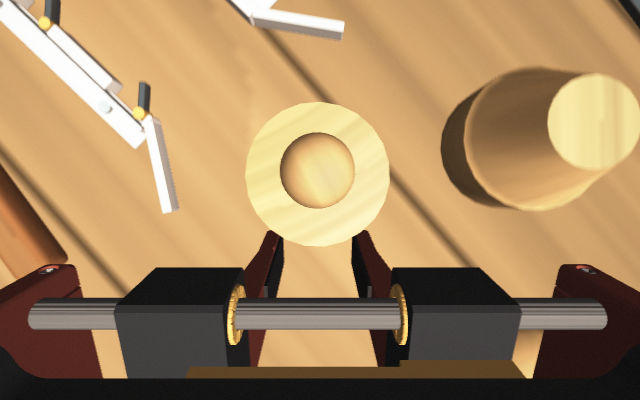

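```bash
python3 - <<'E'
from workcell import *
from h import *
im=np.load("w3.npy",allow_pickle=True).item()
b=cast(im,317,174,32)[:2]; print(b, cast(im,317,170,54.5)[:2])
d=np.array([-.0993,.995]); p=b-55*d
p[0]=558.9-.0998*(p[1]-28); print(p)
o=get_obs()
f=np.array([np.cos(np.radians(48.4)),np.sin(np.radians(48.4))])
print(plan(o,[*(b-60*f),16.5],48.4,15)); print(plan(o,[*p,16.5],95.7,15))
E
```

```text
[568.25439695 -68.85588565] [568.37552448 -68.72234586]
[ 574.02777239 -123.58088565]
(array([-0.4 , -1.86, -0.02]), array([ 0.7, -0.2, -0. ]), array([-0.4 , -1.86,  0.  ]))
(array([0.18, 0.3 , 4.07]), array([-45. ,  12.1,  -0. ]), array([-0.62, -2.66,  3.04]))
```

```bash
python3 -m crank '[[[-0.4,-1.8,0.3],[0,0,0],4],[[0,0,0.9],[-9.1,2.4,0],4],[[0,0,0.9],[-9.1,2.4,0],4],[[0,0,0.9],[-9.1,2.4,0],4],[[0,0,0.9],[-9.1,2.4,0],4]]';python3 -m crank '[[[0,0,0.5],[-9.1,2.4,0],4],[[0,0,0],[0,0,0],4]]'; python3 - <<'E'
from workcell import *
from h import *
o=get_obs();print(plan(o,[574,-123.6,16.5],95.7,15),o["qpos"])
E
```

```text
t: 4.95
ee_pos: [561.7, -133.0, 16.4]
orientation: [0.246, 1.552, 0.164]
ft_force: [-0.2, -0.1, -0.6]
width: 40.0
t: 5.2
ee_pos: [567.5, -132.9, 16.4]
orientation: [0.122, 1.57, 0.287]
ft_force: [0.1, -0.0, -0.6]
width: 40.0
(array([0.22, 0.83, 0.75]), array([0.4, 0.1, 0.1]), array([0.22, 0.83, 0.74])) [-0.3731563   0.70767182  1.74924104  0.31710373  0.82932284 -0.7112348 ]
```

```bash
python3 -m crank '[[[0.2,0.8,0.7],[0,0,0],4],[[0.52,1.93,0],[0,0,0],4],[[0.52,1.93,0],[0,0,0],4],[[0.52,1.93,0],[0,0,0],4],[[0.39,1.45,0],[0,0,0],4]]';python3 - <<'E'
from workcell import *
from h import *
o=get_obs();print(plan(o,[542,196,16.5],95.7,15),o["qpos"])
im=get_image("wrist"); cv2.imwrite("pics/w4.png",im["pixels"][:,:,::-1]);np.save("w4.npy",im)
E
```

```text
t: 5.82
ee_pos: [564.2, -47.6, 16.7]
orientation: [0.121, 1.571, 0.289]
ft_force: [0.3, -1.2, 0.6]
width: 40.0
(array([ 6.33, 23.63,  0.4 ]), array([0.5, 0. , 0.1]), array([ 6.35, 23.62,  0.21])) [-0.23884989  0.68245205  1.81156932  0.35774069  0.76805617 -0.62025287]
```

View pics/w4.png

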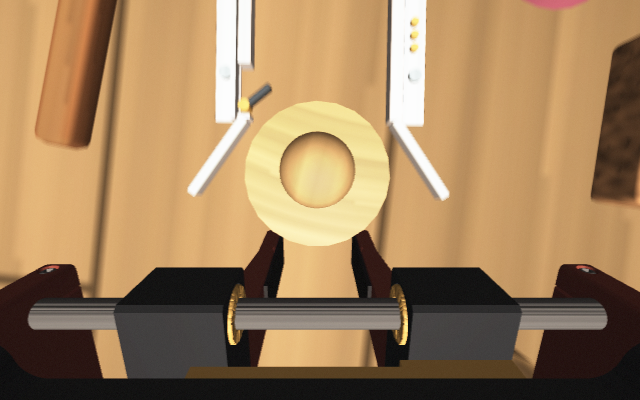

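```bash
python3 -m crank '[[[0.52,1.93,0.05],[0,0,0],4],[[0.52,1.93,0.05],[0,0,0],4],[[0.52,1.93,0],[0,0,0],4],[[0.52,1.93,0],[0,0,0],4],[[0.52,1.93,0],[0,0,0],4]]';python3 - <<'E'
from workcell import *
from h import *
o=get_obs();print(plan(o,[542,196,16.5],95.7,15),o["qpos"])
im=get_image("wrist"); cv2.imwrite("pics/w5.png",im["pixels"][:,:,::-1]);np.save("w5.npy",im)
im=get_image("side"); cv2.imwrite("pics/s5.png",im["pixels"][:,:,::-1])
E
```

```text
t: 6.5
ee_pos: [554.7, 51.6, 16.4]
orientation: [0.121, 1.571, 0.289]
ft_force: [0.1, -1.2, 1.4]
width: 40.2
(array([ 3.73, 14.01,  0.28]), array([0.5, 0. , 0.1]), array([ 3.74, 14.01,  0.17])) [-0.07065503  0.66276784  1.86362225  0.40495658  0.70106585 -0.50035166]
```

View pics/w5.png

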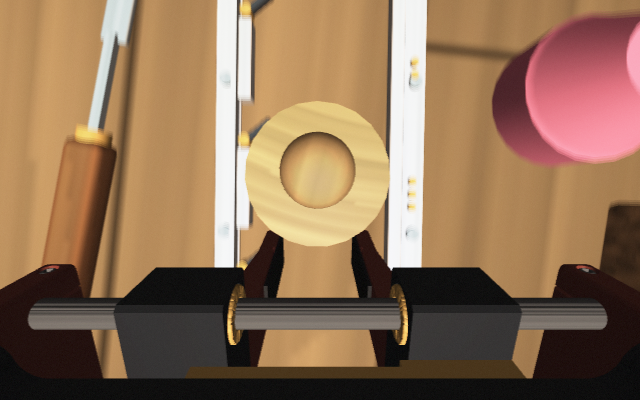

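View pics/s5.png

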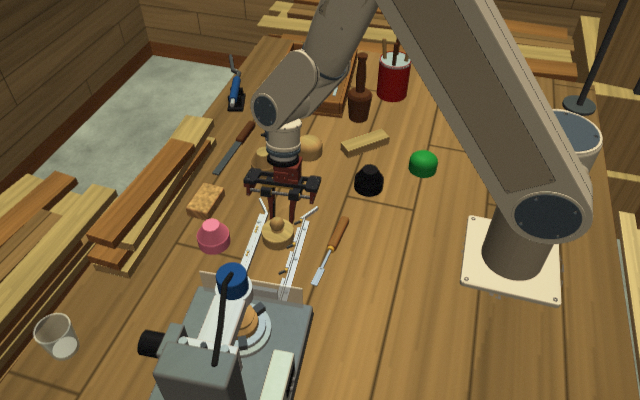

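```bash
python3 -m crank '[[[0.52,1.93,0.05],[0,0,0],4],[[0.52,1.93,0.05],[0,0,0],4],[[0.52,1.93,0],[0,0,0],4],[[0.52,1.93,0],[0,0,0],4],[[0.52,1.93,0],[0,0,0],4]]';python3 -m crank '[[[0.26,0.97,0],[0,0,0],4],[[0.26,0.97,0],[0,0,0],4],[[0.26,0.97,0],[0,0,0],4],[[0.13,0.48,0],[0,0,0],4]]';python3 - <<'E'
from workcell import *
from h import *
o=get_obs();print(plan(o,[542,196,16.5],95.7,15),o["qpos"])
im=get_image("wrist"); cv2.imwrite("pics/w6.png",im["pixels"][:,:,::-1]);np.save("w6.npy",im)
E
```

```text
t: 7.22
ee_pos: [545.4, 150.9, 16.1]
orientation: [0.121, 1.57, 0.288]
ft_force: [2.0, -1.9, 0.4]
width: 40.3
t: 7.72
ee_pos: [541.7, 184.9, 16.1]
orientation: [0.121, 1.57, 0.289]
ft_force: [1.2, -1.5, 1.3]
width: 39.8
(array([0.24, 1.07, 0.15]), array([0.4, 0.1, 0.1]), array([0.24, 1.07, 0.14])) [ 0.16846928  0.66004207  1.87222425  0.44589908  0.63837954 -0.3026517 ]
```

View pics/w6.png

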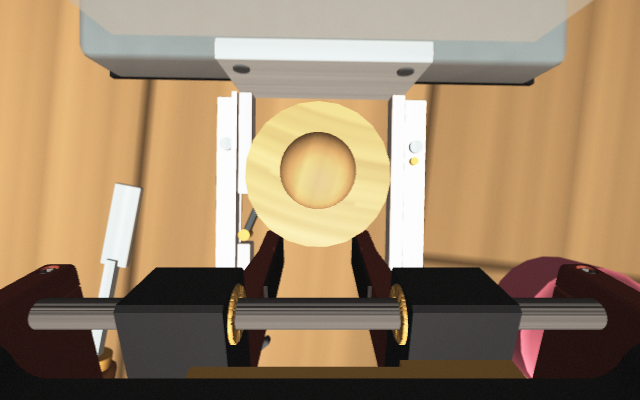

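```bash
python3 -m crank '[[[0.13,0.48,0],[0,0,0],4],[[0.13,0.48,0],[0,0,0],4],[[0,0,0],[0,0,0],4]]';python3 - <<'E'
from workcell import *
from h import *
o=get_obs();print(plan(o,[542,196,16.5],95.7,15),o["ft_force"])
im=get_image("wrist"); cv2.imwrite("pics/w7.png",im["pixels"][:,:,::-1]);np.save("w7.npy",im)
E
```

```text
t: 8.15
ee_pos: [540.3, 194.6, 15.9]
orientation: [0.121, 1.571, 0.289]
ft_force: [0.3, -0.4, 0.8]
width: 39.6
(array([-0.03,  0.13,  0.18]), array([0.4, 0. , 0.1]), array([-0.03,  0.13,  0.18])) [ 0.31605435 -0.38819254  0.79043536]
```

View pics/w7.png

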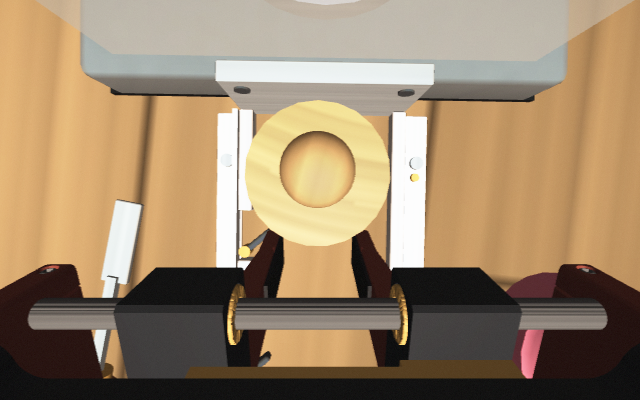

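```bash
python3 -m crank '[[[0.08,0.29,0],[0,0,0],4],[[0.08,0.29,0],[0,0,0],4],[[0,0,0],[0,0,0],4]]';python3 -m crank '[[[-0.5,-1.9,0],[0,0,0],4],[[-0.8,-2.9,0],[0,0,0],4],[[-0.8,-2.9,0],[0,0,0],4]]';python3 - <<'E'
from workcell import *
from h import *
im=get_image("wrist"); cv2.imwrite("pics/w8.png",im["pixels"][:,:,::-1]);np.save("w8.npy",im)
E
```

```text
t: 8.57
ee_pos: [540.5, 196.9, 15.8]
orientation: [0.116, 1.569, 0.287]
ft_force: [1.3, -24.7, 7.8]
width: 40.1
t: 8.95
ee_pos: [548.4, 120.1, 16.4]
orientation: [0.121, 1.571, 0.289]
ft_force: [-0.6, 0.1, -0.5]
width: 40.1
```

View pics/w8.png

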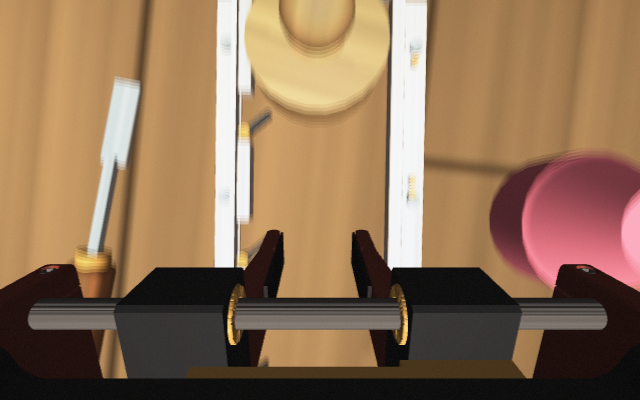

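```bash
python3 - <<'E'
from workcell import *
from h import *
im=get_image("scene"); print("rasp",cast(im,447,253,11)[:2],cast(im,397,349,11)[:2]); print(cast(im,361,325,30)[:2])
o=get_obs();print(plan(o,[720,-171,110],141.8,15)); print(plan(o,[720,-171,110],95.7,15))
cv2.imwrite("pics/s8.png",im["pixels"][:,:,::-1])
E
```

```text
rasp [793.15876922 -65.31380954] [ 779.63160929 -299.08671019]
[ 705.70863844 -299.763     ]
(array([-16.89, -27.15,  14.05]), array([-44.3,  12. ,   0.1]), array([-17.16, -27.87, -12.19]))
(array([-16.89, -27.15,  14.05]), array([0.3, 0.1, 0.1]), array([-16.95, -27.06,  14.15]))
```

```bash
python3 -m crank '[[[-4.7,1.2,0],[0,0,0],4],[[-4.6,1.2,0],[0,0,0],4],[[-1.3,-4.9,2.3],[0,0,0],4],[[-1.3,-4.9,2.3],[0,0,0],4],[[-1.3,-4.9,2.4],[0,0,0],4]]';python3 -m crank '[[[-1.3,-4.9,2.4],[0,0,0],4],[[-1.3,-4.9,2.4],[0,0,0],4],[[-1.3,-4.9,2.3],[0,0,0],4],[[0,0,0],[-9,2.4,0],4],[[0,0,0],[-9,2.4,0],4]]';python3 -m crank '[[[0,0,0],[-9,2.4,0],4],[[0,0,0],[-9,2.4,0],4],[[0,0,0],[-9,2.4,0],4],[[0,0,0],[0,0,0],4]]';python3 - <<'E'
from workcell import *
from h import *
o=get_obs();print(plan(o,[720,-171,16.5],141.8,15),o["qpos"])
im=get_image("wrist"); cv2.imwrite("pics/w9.png",im["pixels"][:,:,::-1]);np.save("w9.npy",im)
E
```

```text
t: 9.68
ee_pos: [634.8, -24.1, 112.8]
orientation: [0.121, 1.57, 0.289]
ft_force: [1.4, 0.5, -0.6]
width: 40.1
t: 10.3
ee_pos: [720.8, -167.5, 111.8]
orientation: [-0.139, 1.589, 0.546]
ft_force: [0.3, 0.3, -0.2]
width: 39.7
t: 10.8
ee_pos: [721.2, -165.7, 112.0]
orientation: [-0.533, 1.557, 0.916]
ft_force: [0.2, -0.2, -0.9]
width: 40.1
(array([ 9.17, -2.67, -0.51]), array([ 0.9, -0.1,  0.1]), array([ 9.16, -2.7 , -0.49])) [-0.28150642  0.82177976  1.20854895  0.09690466  1.35400242 -1.23369332]
```

View pics/w9.png

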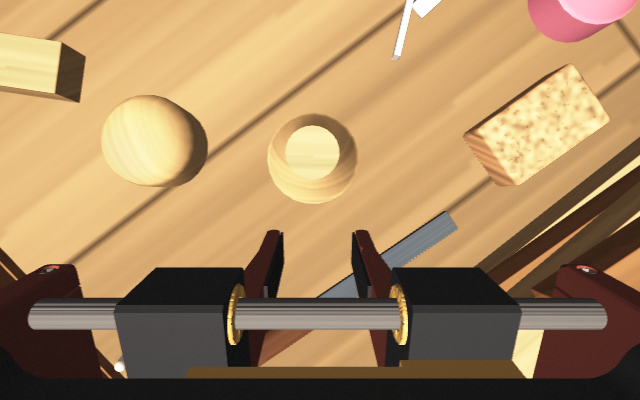

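```bash
python3 -m crank '[[[0,0,-0.3],[0,0,-8],4],[[0,0,-0.2],[0,0,-7],4],[[0,0,0],[0,0,0],4]]';python3 - <<'E'
from workcell import *
from h import *
o=get_obs();print(plan(o,[712.7,-165,15.5],141.8,0),o["qpos"])
im=get_image("wrist"); 
for q in ((312.5,151,66),):print(cast(im,*q)[:2])
im=np.load("w9.npy",allow_pickle=True).item();print(cast(im,312.5,151,66)[:2],cast(im,312,159,32)[:2])
E
```

```text
t: 11.22
ee_pos: [716.2, -170.1, 112.9]
orientation: [-0.716, 1.447, 0.716]
ft_force: [-0.1, 0.8, 0.3]
width: 40.0
(array([9.74, 0.6 , 0.17]), array([0.8, 0.1, 0.1]), array([9.74, 0.59, 0.18])) [-0.24994653  0.70089291  1.42178044  0.00164195  1.01694042 -1.16847811]
[ 674.07683232 -142.54867549]
[ 668.7962744  -130.70165603] [ 669.7364981  -132.48983628]
```

```bash
python3 -m crank '[[[4,0.3,0.1],[0.8,0,0],4],[[4,0.3,0.1],[0,0,0],4],[[1.7,0,0],[0,0,0],4],[[0,0.5,0],[0,0,0],4],[[0,1.5,0],[0,0,0],4]]';python3 -m crank '[[[0,1.6,0],[0,0,0],4],[[0,1.6,0],[0,0,0],4],[[0,1.6,0],[0,0,0],4],[[0,1.6,0],[0,0,0],4],[[0,1.6,0],[0,0,0],4]]';python3 - <<'E'
from workcell import *
from h import *
o=get_obs();print(plan(o,[599.5,-76,15.5],141.8,0),o["qpos"])
im=get_image("wrist"); cv2.imwrite("pics/w10.png",im["pixels"][:,:,::-1]);np.save("w10.npy",im)
E
```

```text
t: 11.9
ee_pos: [700.3, -154.2, 16.8]
orientation: [-0.709, 1.447, 0.702]
ft_force: [0.6, -1.1, 0.5]
width: 40.1
t: 12.52
ee_pos: [635.4, -103.6, 15.4]
orientation: [-0.708, 1.449, 0.704]
ft_force: [2.1, 0.2, 1.4]
width: 40.3
(array([-0.03,  4.53, -0.04]), array([0.1, 0.1, 0.2]), array([-0.01,  4.53, -0.05])) [-1.80264700e-01  7.21861781e-01  1.67853478e+00  3.10151535e-04
  7.36789692e-01 -1.08612790e+00]
```

View pics/w10.png

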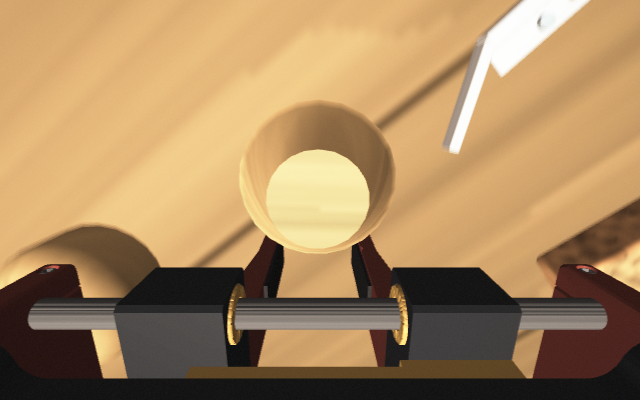

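```bash
python3 -m crank '[[[0,1.5,0],[0,0,0],4],[[0,1.5,0],[0,0,0],4],[[0,1.5,0],[0,0,0],4],[[0,-0.8,0],[0,0,0],4],[[0,-1,-0.3],[0,0,0],4]]';python3 - <<'E'
from workcell import *
from h import *
o=get_obs()
im=get_image("wrist"); cv2.imwrite("pics/w11.png",im["pixels"][:,:,::-1]);np.save("w11.npy",im)
g=im["pixels"][:, :, ::-1].copy()
cv2.imwrite("pics/w11c.png",cv2.resize(g[60:280,200:440],None,fx=3,fy=3))
print(plan(o,[572,-105,15.5],95.7,0))
E
```

```text
t: 13.2
ee_pos: [613.6, -90.3, 15.1]
orientation: [-0.709, 1.449, 0.705]
ft_force: [0.3, 0.6, 0.5]
width: 40.1
(array([-0.06,  2.37, -3.73]), array([46.2,  0.2,  0.1]), array([-0.04, -1.05, -4.29]))
```

View pics/w11c.png

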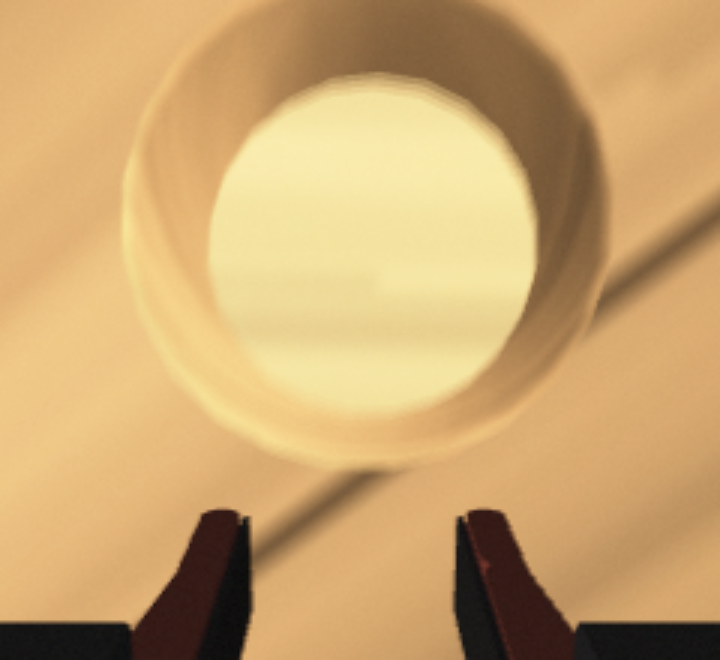

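```bash
python3 - <<'E'
from h import *
im=np.load("w11.npy",allow_pickle=True).item();print(cast(im,324,140.7,66)[:2])
E
python3 -m crank '[[[0,0,-0.9],[9.2,0,0],4],[[0,0,-0.9],[9.2,0,0],4],[[0,0,-0.9],[9.2,0,0],4],[[0,-0.1,-0.9],[9.2,0,0],4],[[0,-0.2,-0.9],[9.3,0,0],4]]';python3 - <<'E'
from workcell import *
from h import *
o=get_obs();print(plan(o,[571,-94,15.5],95.7,0))
im=get_image("wrist"); cv2.imwrite("pics/w12.png",im["pixels"][:,:,::-1]);np.save("w12.npy",im)
E
```

```text
[563.2954422  -48.59136372]
t: 13.88
ee_pos: [577.7, -118.0, 14.8]
orientation: [-0.075, 1.565, 0.074]
ft_force: [-0.1, -0.9, -0.2]
width: 39.6
(array([-0.07,  2.45, -0.44]), array([-0.3,  0.2,  0.1]), array([-0.07,  2.45, -0.43]))
```

View pics/w12.png

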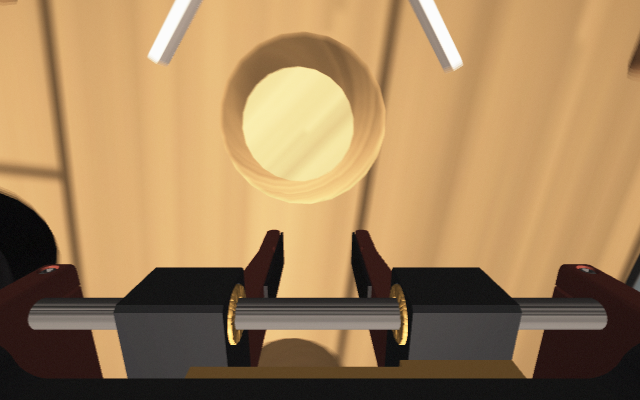

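```bash
python3 -m crank '[[[-0.1,1.8,-0.45],[0,0,0],4],[[0,1.8,0],[0,0,0],4],[[0,2,0],[0,0,0],4],[[0,2,0],[0,0,0],4],[[0,2,0],[0,0,0],4]]';python3 - <<'E'
from workcell import *
from h import *
o=get_obs();print(plan(o,[549.9,118.5,15.5],95.7,0))
im=get_image("wrist"); cv2.imwrite("pics/w13.png",im["pixels"][:,:,::-1]);np.save("w13.npy",im)
E
```

```text
t: 14.55
ee_pos: [563.1, -20.2, 15.9]
orientation: [-0.081, 1.565, 0.08]
ft_force: [0.7, -0.6, -0.1]
width: 39.9
(array([ 0.02, 13.93,  0.1 ]), array([0.2, 0.2, 0.1]), array([ 0.04, 13.93,  0.07]))
```

View pics/w13.png

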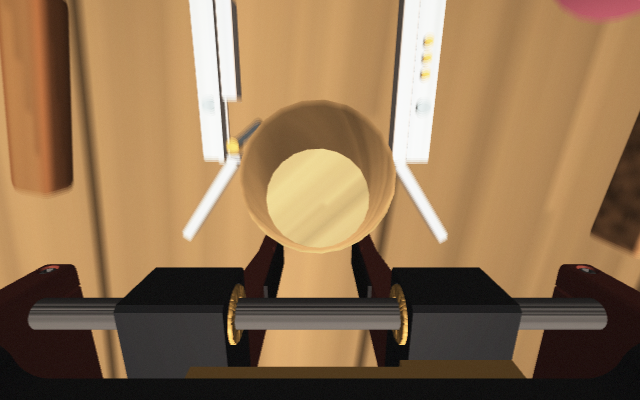

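Centred at the mouth. I'll push on up the track.

```bash
python3 -m crank '[[[0,2,0],[0,0,0],4],[[0,2,0],[0,0,0],4],[[0,2,0],[0,0,0],4],[[0,2,0],[0,0,0],4],[[0,2,0],[0,0,0],4]]';python3 -m crank '[[[0,1,0],[0,0,0],4],[[0,1,0],[0,0,0],4],[[0,0.8,0],[0,0,0],4],[[0,0.5,0],[0,0,0],4],[[0,0,0],[0,0,0],4]]';python3 - <<'E'
from workcell import *
from h import *
o=get_obs();print(plan(o,[549.9,118.5,15.5],95.7,0))
im=get_image("wrist"); cv2.imwrite("pics/w14.png",im["pixels"][:,:,::-1]);np.save("w14.npy",im)
E
```

```text
t: 15.22
ee_pos: [553.1, 78.8, 15.8]
orientation: [-0.08, 1.565, 0.079]
ft_force: [1.9, -2.3, 0.6]
width: 40.1
t: 15.85
ee_pos: [549.4, 110.6, 15.6]
orientation: [-0.08, 1.566, 0.079]
ft_force: [0.4, 0.4, -0.0]
width: 39.7
(array([0.01, 0.78, 0.13]), array([0.1, 0.2, 0. ]), array([0.01, 0.78, 0.13]))
```

View pics/w14.png

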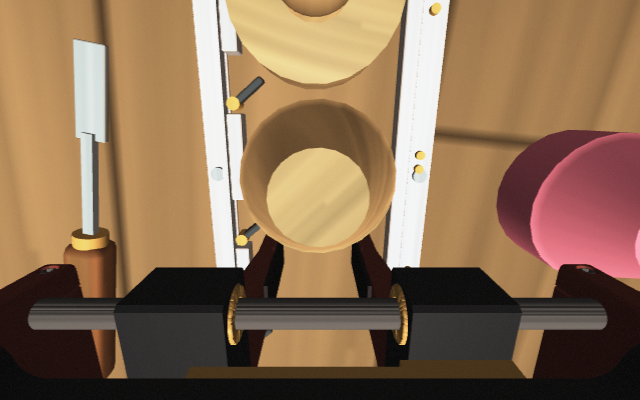

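```bash
python3 -m crank '[[[0,0.4,0],[0,0,0],4],[[0,0.3,0],[0,0,0],4],[[0,0,0],[0,0,0],4]]';python3 -m crank '[[[0,0.3,0],[0,0,0],4],[[0,0,0],[0,0,0],4]]';python3 - <<'E'
from workcell import *
from h import *
im=get_image("wrist"); cv2.imwrite("pics/w15.png",im["pixels"][:,:,::-1]);np.save("w15.npy",im)
E
```

```text
t: 16.27
ee_pos: [548.9, 117.2, 15.6]
orientation: [-0.08, 1.566, 0.079]
ft_force: [-0.3, -3.2, -0.5]
width: 39.8
t: 16.52
ee_pos: [548.9, 118.0, 15.7]
orientation: [-0.083, 1.566, 0.077]
ft_force: [2.6, -16.4, 0.3]
width: 40.2
```

View pics/w15.png

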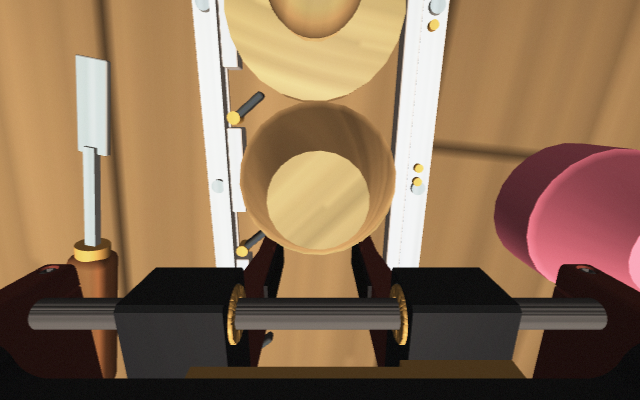

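```bash
python3 -m crank '[[[0,-2,0],[0,0,0],4],[[0,-4,0],[0,0,0],4],[[-5,-3,0],[0,0,0],4],[[-5,-3,0],[0,0,0],4],[[0,-6,0],[0,0,0],4]]';python3 - <<'E'
from workcell import *
from h import *
im=get_image("wrist"); cv2.imwrite("pics/w16.png",im["pixels"][:,:,::-1]);np.save("w16.npy",im)
im=get_image("scene"); cv2.imwrite("pics/s16.png",im["pixels"][:,:,::-1])
print("mallet",cast(im,207,322,35)[:2],cast(im,180,285,225)[:2])
o=get_obs();print(plan(o,[580,-294,115],95.7,0))
E
```

```text
t: 17.2
ee_pos: [569.4, -59.4, 120.0]
orientation: [-0.082, 1.558, 0.08]
ft_force: [1.6, 0.0, -0.8]
width: 40.2
mallet [ 461.61225897 -437.92982552] [ 479.79604544 -442.35028295]
(array([  0.27, -23.07,  -1.01]), array([-0.2,  0.4,  0.1]), array([  0.23, -23.07,  -1.07]))
```

View pics/s16.png

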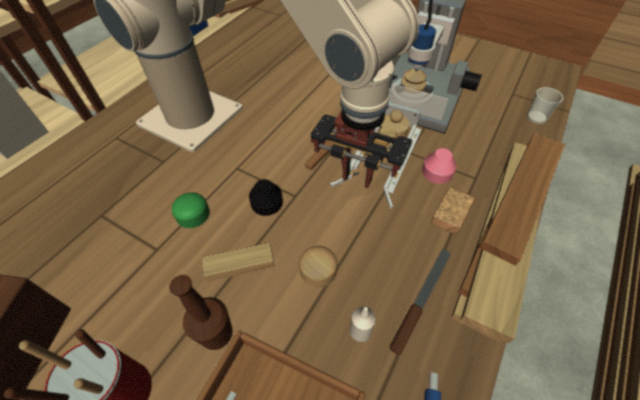

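View pics/w16.png

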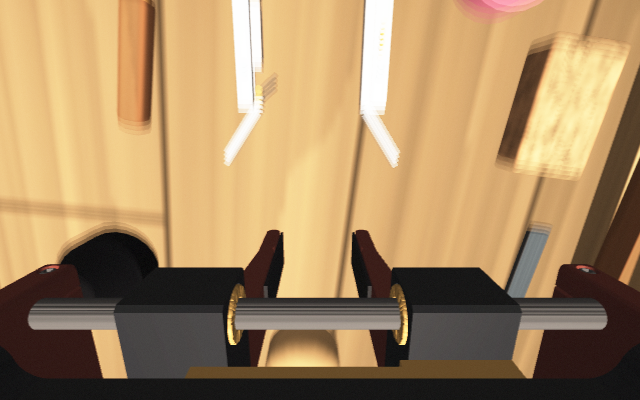

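```bash
python3 -m crank '[[[0,-5.5,-0.3],[0,0,0],4],[[0,-5.5,-0.3],[0,0,0],4],[[0,-5.5,-0.2],[0,0,0],4],[[0,-5.5,-0.2],[0,0,0],4],[[0,-1,0],[0,0,0],4]]';python3 - <<'E'
from workcell import *
from h import *
im=get_image("wrist"); cv2.imwrite("pics/w17.png",im["pixels"][:,:,::-1]);np.save("w17.npy",im)
o=get_obs();print(plan(o,[580,-294,15.5],95.7,0))
g=im["pixels"][:,:,::-1];cv2.imwrite("pics/w17c.png",cv2.resize(g[80:240,230:410],None,fx=4,fy=4))
E
```

```text
t: 17.92
ee_pos: [579.5, -291.3, 115.6]
orientation: [-0.077, 1.565, 0.076]
ft_force: [-0.5, 0.0, -0.2]
width: 39.8
(array([10.  , -0.33, -0.01]), array([-0.1,  0.2,  0. ]), array([10.  , -0.33,  0.02]))
```

View pics/w17.png

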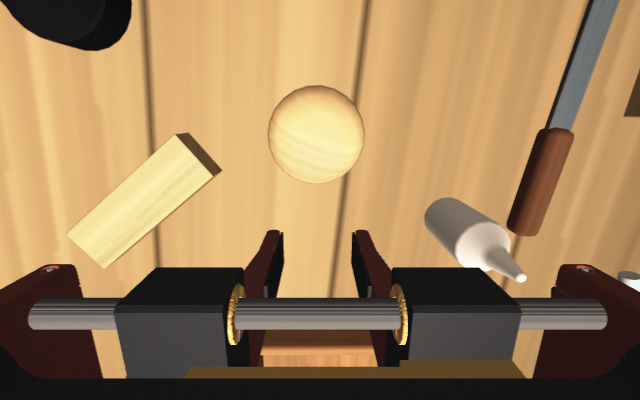

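```bash
python3 - <<'E'
from workcell import *
from h import *
im=np.load("w17.npy",allow_pickle=True).item();o=get_obs();R=Ro.from_rotvec(o["orientation"]).as_matrix()
for n,q in(("tip",(521,279,114)),("base",(447,218,0)),("bun",(316.5,134,25)),("bun",(316.5,134,35)),("offc",(215,173,10))):
    p=cast(im,*q); print(n,p.round(0),(R.T@(p-o["ee_pos"])).round(0))
E
```

```text
tip [ 708. -303.  114.] [  2. -24. 127.]
base [ 710. -302.    0.] [116. -24. 128.]
bun [ 574. -233.   25.] [90. 59. -0.]
bun [ 574. -232.   35.] [80. 59. -0.]
offc [ 486. -277.   10.] [105.  23. -92.]
```

```bash
python3 -m crank '[[[4,0.3,0],[0,0,0],4],[[4,0.3,0],[0,0,0],4],[[1.95,0,0],[0,0,0],4],[[0,1.2,0],[0,0,0],4],[[0,1.8,0.1],[0,0,0],4]]';python3 -m crank '[[[0,2,0.12],[0,0,0],4],[[0,2,0.12],[0,0,0],4],[[0,2,0.12],[0,0,0],4],[[0,2,0.12],[0,0,0],4],[[0,2,0.12],[0,0,0],4]]';python3 - <<'E'
from workcell import *
from h import *
im=get_image("wrist"); cv2.imwrite("pics/w18.png",im["pixels"][:,:,::-1]);np.save("w18.npy",im)
o=get_obs();print(plan(o,[569.9,-82,15.5],95.7,0))
E
```

```text
t: 18.6
ee_pos: [578.2, -252.0, 17.6]
orientation: [-0.08, 1.564, 0.078]
ft_force: [-0.2, -0.2, -0.2]
width: 39.9
t: 19.23
ee_pos: [573.4, -151.3, 16.6]
orientation: [-0.08, 1.565, 0.079]
ft_force: [-0.5, -1.8, 1.8]
width: 39.5
(array([0.08, 6.71, 0.41]), array([ 0.1,  0.2, -0. ]), array([0.07, 6.71, 0.39]))
```

View pics/w18.png

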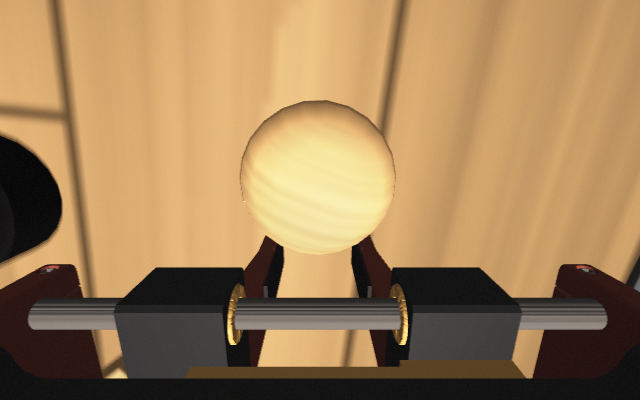

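```bash
python3 -m crank '[[[0,2,0.15],[0,0,0],4],[[0,2,0.15],[0,0,0],4],[[0,2,0.1],[0,0,0],4],[[0,2,0],[0,0,0],4],[[0,2,0],[0,0,0],4]]';python3 - <<'E'
from workcell import *
from h import *
im=get_image("wrist"); cv2.imwrite("pics/w19.png",im["pixels"][:,:,::-1]);np.save("w19.npy",im)
o=get_obs();print(plan(o,[557.6,41,15.5],95.7,0))
E
```

```text
t: 19.9
ee_pos: [567.0, -51.3, 16.3]
orientation: [-0.08, 1.566, 0.079]
ft_force: [0.1, -1.1, 0.1]
width: 40.1
(array([0.06, 9.08, 0.05]), array([0.1, 0.2, 0. ]), array([0.06, 9.08, 0.03]))
```

View pics/w19.png

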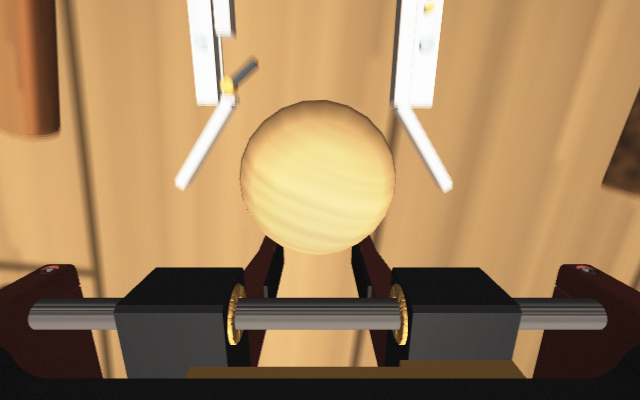

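```bash
python3 -m crank '[[[0,2,0],[0,0,0],4],[[0,2,0],[0,0,0],4],[[0,1.7,0],[0,0,0],4],[[0,1.2,0],[0,0,0],4],[[0,1,0],[0,0,0],4]]';python3 -m crank '[[[0,0.4,0],[0,0,0],4],[[0,0.2,0],[0,0,0],4],[[0,0,0],[0,0,0],4]]';python3 - <<'E'
from workcell import *
from h import *
im=get_image("wrist"); cv2.imwrite("pics/w20.png",im["pixels"][:,:,::-1]);np.save("w20.npy",im)
o=get_obs();print(plan(o,[557.6,41,15.5],95.7,0))
E
```

```text
t: 20.58
ee_pos: [559.3, 26.7, 16.3]
orientation: [-0.08, 1.566, 0.079]
ft_force: [1.2, -1.7, -0.8]
width: 40.0
t: 20.95
ee_pos: [558.5, 31.8, 16.2]
orientation: [-0.079, 1.566, 0.079]
ft_force: [0.6, 0.2, 0.2]
width: 40.1
(array([ 0.07,  0.93, -0.  ]), array([0.1, 0.2, 0. ]), array([ 0.07,  0.93, -0.  ]))
```

View pics/w20.png

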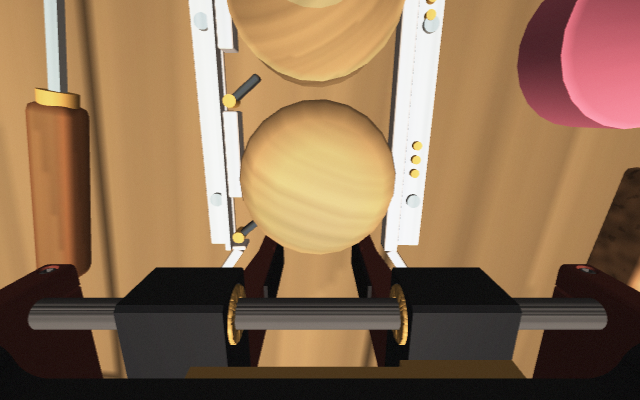

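```bash
python3 -m crank '[[[0,0.4,0],[0,0,0],4],[[0,0.4,0],[0,0,0],4],[[0,0,0],[0,0,0],4]]';python3 -m crank '[[[0,0.3,0],[0,0,0],4],[[0,0,0],[0,0,0],4]]'
```

```text
t: 21.38
ee_pos: [557.9, 39.6, 16.2]
orientation: [-0.081, 1.566, 0.079]
ft_force: [0.3, -4.6, -0.8]
width: 40.1
t: 21.62
ee_pos: [557.5, 41.2, 16.2]
orientation: [-0.083, 1.566, 0.078]
ft_force: [0.4, -13.4, 0.5]
width: 40.2
```

Seated with 13 N against the row of blanks. I'll retreat and check from above.

```bash
python3 -m crank '[[[0,-1,0],[0,0,0],4],[[0,-3,0],[0,0,0],4],[[-5,-2,0],[0,0,0],4],[[-5,0,0],[0,0,0],4],[[-5,2,0],[0,0,0],4]]';python3 -m crank '[[[-4,4,0],[0,0,0],4],[[0,3,0],[0,0,0],4],[[0,0,0],[0,0,0],4],[[0,0,0],[0,0,0],4]]';python3 - <<'E'
from workcell import *
from h import *
for n in("wrist","scene","side"):
    im=get_image(n); cv2.imwrite(f"pics/{n}21.png",im["pixels"][:,:,::-1]); np.save(n+"21.npy",im)
g=cv2.imread("pics/wrist21.png");cv2.imwrite("pics/w21c.png",cv2.resize(g[0:250,200:440],None,fx=2.4,fy=2.4,interpolation=cv2.INTER_CUBIC))
E
```

```text
t: 22.25
ee_pos: [561.0, 2.3, 167.7]
orientation: [-0.078, 1.566, 0.077]
ft_force: [0.4, 0.1, -1.3]
width: 40.1
t: 22.75
ee_pos: [553.4, 72.4, 205.8]
orientation: [-0.08, 1.566, 0.079]
ft_force: [-0.1, 0.2, -0.1]
width: 39.8
```

View pics/w21c.png

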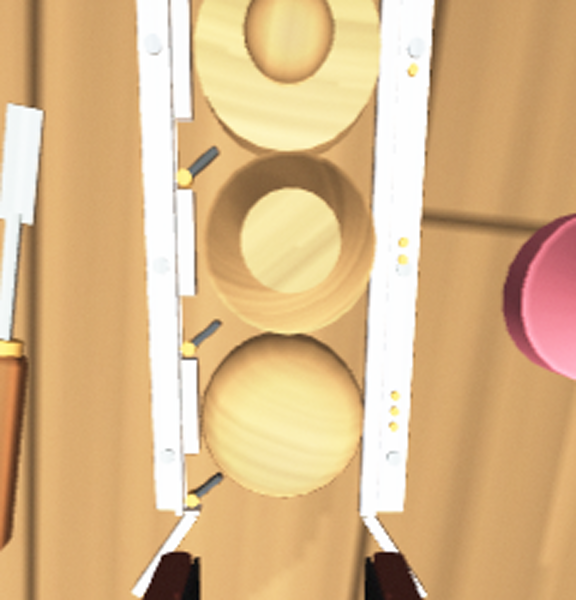

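View pics/side21.png

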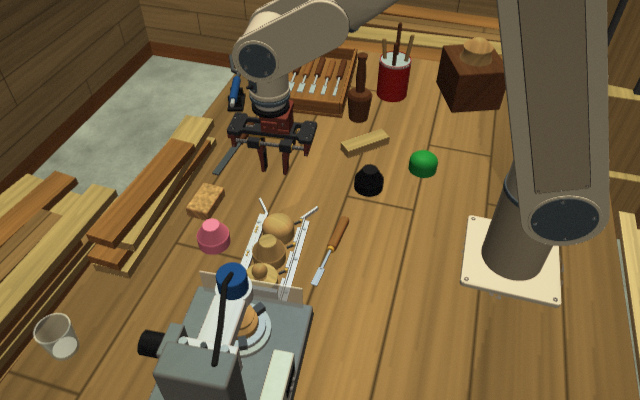

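View pics/scene21.png

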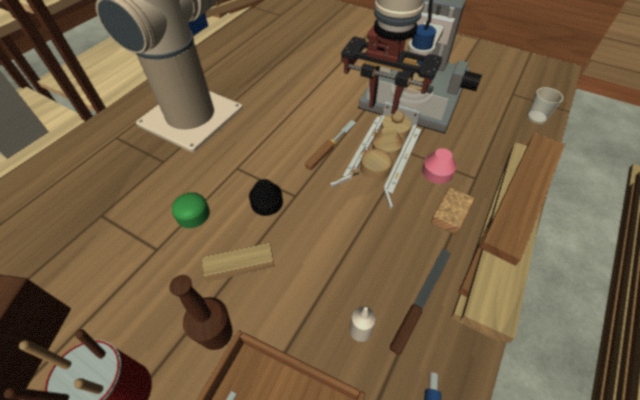

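```bash
python3 - <<'E'
from workcell import *
from h import *
im=np.load("wrist21.npy",allow_pickle=True).item()
W=lambda a,b,z: cast(im,200+a/2.4-.3,b/2.4-.3,z)[:2].round(1)
print("ball",W(290,40,54.5),"s1 537.9,238"); print("cone",W(291,241,66),"s2 545.7,160.3"); print("bun",W(283,415,25),"s3 553.4,82.7")
for a,b in(((184,177),(214,152)),((188,348),(218,323)),((192,500),(219,478))):
    v=W(*b,10)-W(*a,10); print("catch deg from track",np.degrees(np.arctan2(v[1],v[0])).round(1)-95.7)
close_job()
E
```

```text
ball [540.9 234.5] s1 537.9,238
cone [548.8 160.5] s2 545.7,160.3
bun [553.8  82.4] s3 553.4,82.7
catch deg from track -52.800000000000004
catch deg from track -51.300000000000004
catch deg from track -50.1
the job is handed in; nothing more can be done
```

I loaded the track in order: ball-topped blank first, then the tapered one, then the domed one. Each was pushed low on its cylinder with the two half-open fingers until it pressed home (25, 16 and 13 N). The job was handed in at about 23 s of the 72 s allowed.

- **Positions:** measured on the wrist image, the blanks stood about 5, 3 and 1 mm from my estimates of stations 1, 2 and 3. The limit is 15 mm. The 5 mm ball reading probably comes partly from measuring its round top near the picture's edge, since that blank had been pressed against the stop plate.
- **Catches:** all three read 50–53° out from the track, which matches about 50° (0.87 rad) for fully sprung out, so none was still folded.
- **Rest of the bench:** the blanks stood upright and the gripper was clear of everything. The look-alikes and other loose things looked unmoved in the last scene and side pictures; I did not measure them.
- **One disagreement:** an early reading of the stop plate from the scene camera was about 10 mm further up the track than the wrist-camera estimate. The ball blank met the plate where the wrist camera predicted, so I used that.

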